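# Tighten and lock the castle nut of a mixer head

### The arm

A 7-joint arm with a two-finger parallel gripper is mounted at the origin on the work surface. World frame = base frame: x ahead of the robot, y to its left, z up, the work surface at z = 0. Lengths are in m, angles in rad, forces in N, time in s.
With the tool pointing down it reaches from about 0.4 to 0.85 m from the base axis. Payload 10.4 kg.
Tool frame: the origin (TCP) lies at the very end of the fingers, on their centre line; the grasp point (between the pads) lies 19 mm behind it; x points along the fingers, z is the direction in which the jaws open and shut, and the axes are right-handed (so a half turn about x gives the same grasp; the last joint's range is limited). The gripper opens to 85 mm and grips with 20 to 120 N. Pads are 22 mm wide; open, the fingers measure 114 mm over their backs; the gripper's body (76 mm by 85 mm) begins 54 mm behind the grasp point. The pads swing forward as they close: fully open they stand 13 mm farther back than shut.
Start: joints at [-1.181, 0.332, -0.065, 1.46, 0.022, 1.35, -0.088], TCP at [0.251, 0.573, 0.231] pointing down, gripper open.
Joint ranges: [-2.6, 2.6], [-0.5, 2.12], [-1.47, 1.34], [0.16, 2.42], [-1.27, 4.41], [0.06, 2.06], [-2.6, 2.6]. Speed limits (rad/s): [2.22, 2.22, 2.79, 2.79, 3.14, 3.14, 3.14].

### API

Orientations are given as a unit quaternion [x, y, z, w].
In Python, from workcell import telemetry, viewer, manip, spot_in, mark_of gives the robot as it stands. The module is installed in compiled form; this text tells all that it offers.
- The arm moves only by the shell command python3 -m crank 'ROWS' [FORCE]. ROWS is JSON, a list of rows, each a list of 3 entries, a list of its own where there are three numbers: the closure, from 0 (fully open) to 1 (shut), then the shift along the world's x, y, z in cm, then the turn, a rotation vector about the world's x, y, z in rad. A call has 1 to 12 rows; each row shifts and turns the commanded pose from where the row before left it; what a row does not reach is not made up. A row lasts 1/12 s, in which the tool goes at most 41.7 mm and 7.16 degrees, less where a joint would pass 70% of its speed; a pose out of reach is approached as far as the arm can. A call with a gripper value outside its range is refused whole. The fingers move at their own pace and stop on an object; FORCE is the grip in N (left out, the last holds). Time passes only in rows, so rows that do not move let the fingers close. It gives the time, the measured TCP pose, the force and the opening at its end, in the units of the state.
- telemetry.get_obs(): the state, without advancing time (a new reading comes with each control period).
- viewer.camera(name): name is "scene" or "top"; returns a dict with "frame" (480x640x3 uint8, red, green, blue), "intrinsics" (3x3 intrinsics, pixels), "cam_to_world" (4x4, takes a point from camera to world coordinates). Camera axes: x right, y up, looking along -z (the intrinsics and any distortion apply to the point x, -y, -z); pixel columns grow to the right and rows downward; lengths in m; the calibration is good to about 2 mm. A picture is of the moment at which its call begins. There is no depth.
- manip.hand_in(): hands the job in, once; it reports no verdict.
Trained networks look in a picture, given as the dict that the camera call returned (one of the last four; its "shot" number tells which), for a name from the list of things; names that differ only in an ending like _2 or _b are one class to them, and where a whole thing is asked for, a point or a joint stands for the part that bears it (a point fixed in the world has none). Each returns a list of dicts, best first, with "conf" (0 to 1); they miss things now and then, are a little off and sometimes report something else, mostly with a low value. They report only what shows in the picture. A call takes as long as a camera call. They do not tell look-alikes from the thing itself.
- spot_in(thing, picture): "location" ([x, y, z] in m, in the coordinates of the camera as it stood for that picture, good to about 4 mm: the middle of the surface that is visible of it).
- mark_of(thing, picture): "location" ([x, y, z] in m, in the coordinates of the camera as it stood for that picture, good to about 4 mm: a listed point, or the origin of a listed thing).
The state is a dict: "clock": time; "joint_pos": joint angles; "joint_velocities": joint speeds; "tau": joint torques, N m; "position": TCP position; "ee_rot": TCP orientation; "ft_force": force on the tool from outside, world axes, zero at the start; "torque": the same for the moment, N m; "grip_width": opening from 0.0 (shut) to 1.0 (fully open).
Only numpy, scipy, OpenCV 4.12 (cv2) and the standard library are available. Lean on these libraries where they do the work, as an engineer would, in place of code of your own. Each camera call takes 0.05 s, during which the arm holds its last target. There are 200 camera calls.

### The job

Refit the dough mixer's head: first take the orange-gripped slot gauge off the shaft end and press it fully home in its T-shaped foam pocket; then turn the brass castle nut clockwise until tight (white pointer enters the green arc) and on only to the first place where its slots line up with the slot across the shaft end. Last, move the red-handled key from the foam into the lined-up slots, blade fully home, centred and upright, and let go; leave the other two keys in their pockets and do not shift the loaf tin or the jar.

Things in the scene. Friction and masses are not known exactly. Their poses are not given: they have to be found in the camera images.
- hub: Mixer head fixed to the bench: grey round casting, 184 mm wide, 45 high; plate on it (100 wide, top 50 mm above bench) carries the nut. Origin: centre of underside, on the nut's axis; z up. Green arc on the plate, 38-48 mm from the axis, from +30 deg (nut just tight) clockwise to -30 deg about hub +x. Aluminium stub, 24 mm thick, at hub x -50, y +50 mm, top 100 mm above bench: keep fingers off it.
- nut (a joint): Turn of the nut, rad, grows clockwise from above; negative = loose, 0 = just tight (pointer at start of arc), 1.047 = end of arc, past 1.15 overtight; limits -2.8, 1.6. At q, slots lie along the direction -q about z from hub x and at 60 deg steps; the white pointer, on a corner, at 30 deg - q. Steady drag 0.35 N m at any angle; stays where left, does not rise or sink.
- nut_top (a point): On the axis at the top of the brass castle nut, 96 mm above bench; turns with it, x along a pair of slots. Hexagon 56 mm across flats, 65 over corners, 50 to 80 mm above bench, its flats facing the slot directions; crown 53 mm wide, 80 to 96 mm above bench, with six radial slots 11 mm wide, 16 deep, one over each flat.
- shaft (a joint): Angle at which the shaft was left, rad, clockwise from above, -0.26 to 0.26. Locked by its gears: it does not turn. The slot across the shaft end lies along the direction -0.524 - value about z from hub x; the nut's slots line up with it at nut = 0.524 + value (the first place past tight) and at 1.047 steps from there.
- shaft_slot (a point): On the axis at the floor of the slots, 80 mm above bench; x along the slot across the shaft end, z up. Shaft end: aluminium, 30 mm thick, in the middle of the nut, top 100 mm above bench; its slot is 11 mm wide, open at the top, floor level with that of the nut's slots. When home, the key's origin is here.
- foam: Black block of stiff die-cut foam, fixed, 190 x 180 x 35 mm, origin at the centre of its underside, z up. Three key pockets, 92 x 8 mm, 16 deep, run along its x axis, centred at x = 43, y = -56, 0 and 56 mm; each holds a key upright, in any order. At its -x side a T-shaped pocket with a white floor for the gauge, empty.
- gauge_pocket (a point): Point on the floor of the T-shaped pocket, 23 mm above bench (pocket 12 deep, all round 2 mm wider than the gauge), axes as the foam's: stem to -y, head to +y. When home, the gauge's origin is here with its axes along these.
- gauge: Slot gauge: T-shaped steel plate 12 mm thick (lowest 3 mm narrowed by 1.5 mm all round): head 44 (x) x 36 (y, from +10 to +46), stem 22 (x) x 74 (y, -64 to +10); on it an orange grip rib 12 thick (x), 40 long (y, -20 to 20), from 12 to 44 mm high. Origin: underside, below the middle of the rib; z up. 0.14 to 0.26 kg. Starts flat on the shaft end, underside 100 mm above bench.
- red_key: Locking key with a red grip. Steel blade 90 mm long (x), 6 thick (y), 18 high, the lowest 2.5 mm narrowed to 4; on top in the middle a red grip 36 mm long (x), 10 thick (y), 18 to 58 mm above the blade's lower edge. Origin: middle of the blade's lower edge; x along blade, z up (both ways round are alike). Starts in a pocket, origin 19 mm above bench. About 0.09 to 0.18 kg.
- blue_key: Key with a blue grip. Same form and size as the red key (it differs in colour only); stands in another pocket of the foam block. A bystander. Origin as for the red key.
- yellow_key: Key with a yellow grip. Same form and size as the red key (it differs in colour only); stands in another pocket of the foam block. A bystander. Origin as for the red key.
- tin: Empty open loaf tin of aluminium, 190 (x) x 95 (y) x 100 (z) mm, loose, standing between hub and foam block. Origin: centre of the underside. A bystander.
- jar: Closed jar, 68 mm in diameter, 100 mm high, loose. Origin: centre of the underside. A bystander.
Not all that is in view belongs to the job. There is more than one size of the hub; the job needs the smallest.

How it is judged:
On the way, in this order (a step that is already met when the one before it is completed fails the run):
1. the gauge is off the shaft and home in its foam pocket, with the nut still loose (horizontal distance between gauge and gauge_pocket below 0.006 m and z of gauge in the frame of gauge_pocket below 0.004 m and angle between the y axis of gauge and the y axis of gauge_pocket, either way round below 0.12 rad and angle between gauge's own z axis and vertical below 0.08 rad and value of joint nut below 0 rad), for 0.2 s.
2. the nut is tight (pointer in the green arc) before the key is brought to it (value of joint nut above 0 rad and distance between red_key and shaft_slot above 0.06 m), for 0.2 s.
3. the red key's blade is home in the lined-up slots (value of joint nut between 0 and 1.15 rad and horizontal distance between red_key and shaft_slot below 0.01 m and z of red_key in the frame of shaft_slot between -0.004 and 0.005 m and angle between the x axis of red_key and the x axis of shaft_slot, either way round below 0.2 rad and angle between red_key's own z axis and vertical below 0.12 rad), for 0.2 s.
At the end, for the whole second after the job is handed in: Gauge home in its pocket (6 mm sideways, under 4 mm up, 0.12 rad). Nut between 0 and 1.15 rad, its slot within 0.22 rad of the shaft's. Red key released, at rest, blade home in the slots (10 mm sideways, -4 to 5 mm in height of shaft_slot, 0.20 rad in line, 0.12 rad upright) (all of step 3 and horizontal distance between gauge and gauge_pocket below 0.006 m and z of gauge in the frame of gauge_pocket below 0.004 m and angle between the y axis of gauge and the y axis of gauge_pocket, either way round below 0.12 rad and angle between gauge's own z axis and vertical below 0.08 rad and linear speed of red_key below 0.02 m/s and contact force between red_key and the fingers below 0.1 N and angle between the x axis of nut_top and the x axis of shaft_slot, either way round below 0.22 rad); the robot touches nothing.
It fails at once if the nut is overtightened (past 1.15 rad) (value of joint nut above 1.15 rad).
It fails at once if the blue or the yellow key is moved by more than 15 mm (distance of any of blue_key, yellow_key from where it was at the start of the episode above 0.015 m).
It fails at once if the tin or the jar is moved by more than 15 mm (distance of any of tin, jar from where it was at the start of the episode above 0.015 m).
It also fails if it takes over 72 s, if anything falls off the work surface, if the arm or the gripper's body presses on something with over 40 N, if the wrist force passes 120 N, or if a joint passes its speed limit or range.

## Working session

There is one attempt and no reset: what is moved stays moved. The work goes in short steps, Python scripts to look and compute and a shell command to move; the robot and the scene stay as the last step left them, time stands still between calls to the robot, and variables do not carry over. Pictures are saved under pics/ and viewed, about 8 in all and at most 12, crops included, and the job is handed in when it is done.

```bash
mkdir -p pics; cat > h.py <<'E'
import numpy as np, cv2
from workcell import telemetry, viewer, manip, spot_in, mark_of
from scipy.spatial.transform import Rotation as R
def w(cam,p): return (np.array(cam["cam_to_world"])@np.r_[p,1])[:3]
def ray(cam,u,v,z):
    K=np.array(cam["intrinsics"]);T=np.array(cam["cam_to_world"])
    d=np.linalg.inv(K)@[u,v,1]; d=T[:3,:3]@[d[0],-d[1],-d[2]]; o=T[:3,3]
    return o+d*(z-o[2])/d[2]
def pix(cam,p):
    K=np.array(cam["intrinsics"]);T=np.array(cam["cam_to_world"])
    c=np.linalg.inv(T)@np.r_[p,1]; q=K@[c[0],-c[1],-c[2]]; return q[:2]/q[2]
def save(n,im,s=1):
    cv2.imwrite("pics/"+n,cv2.resize(im[:,:,::-1],None,fx=s,fy=s,interpolation=cv2.INTER_CUBIC))
E
python3 - <<'E'
from h import *
o=telemetry.get_obs(); print(o)
for n in("top","scene"):
    c=viewer.camera(n); save(n+"0.png",c["frame"]); print(n,[k for k in c],np.round(c["intrinsics"],1).tolist(),np.round(c["cam_to_world"],3).tolist())
    for t in "hub nut_top shaft_slot foam gauge_pocket gauge red_key blue_key yellow_key tin jar".split():
        print(t,[(round(d["conf"],2),np.round(w(c,d["location"]),3).tolist()) for d in mark_of(t,c)[:3]])
E
```

```text
{'clock': 0.0, 'joint_pos': array([-1.18059255,  0.33285639, -0.0647016 ,  1.46095299,  0.02162406,
        1.34989166, -0.0884726 ]), 'joint_velocities': array([ 6.30683324e-05,  1.15791169e-03, -9.20795966e-04, -9.68211723e-05,
        1.14412739e-03,  1.50771825e-03,  3.46129787e-03]), 'tau': array([ 1.16379790e-03, -6.25450444e+01,  4.99126862e-02, -3.91584742e+01,
        1.62856607e-02,  1.02962033e-02,  2.93685912e-05]), 'position': array([0.25059717, 0.5721491 , 0.23052004]), 'ee_rot': array([-0.38723286,  0.59224602,  0.3866349 ,  0.59144638]), 'ft_force': array([ 0.93366663, -0.4452644 ,  0.42205185]), 'torque': array([0.0307965 , 0.01429294, 0.03248362]), 'grip_width': 0.9978803978732226}
top ['frame', 'intrinsics', 'cam_to_world', 'shot'] [[543.8, 0.0, 311.5], [0.0, 543.8, 234.7], [0.0, 0.0, 1.0]] [[0.01, 0.989, -0.144, 0.319], [-1.0, 0.012, 0.013, 0.026], [0.015, 0.144, 0.989, 1.312], [0.0, 0.0, 0.0, 1.0]]
hub [(0.83, [0.255, -0.266, -0.001]), (0.8, [0.55, 0.205, 0.001]), (0.59, [0.227, 0.282, 0.001])]
nut_top [(0.82, [0.252, -0.263, 0.119]), (0.57, [0.474, -0.263, 0.023
[... 708 characters left out ...]
0.775, 0.632, 0.796], [0.0, 0.0, 0.0, 1.0]]
hub [(0.95, [0.552, 0.209, -0.003]), (0.82, [0.226, 0.285, -0.002]), (0.67, [0.255, -0.265, 0.0])]
nut_top [(0.84, [0.551, 0.208, 0.093]), (0.78, [0.258, -0.263, 0.124]), (0.6, [0.224, 0.285, 0.124])]
shaft_slot [(0.6, [0.551, 0.209, 0.075]), (0.6, [0.255, -0.261, 0.102]), (0.48, [0.227, 0.285, 0.101])]
foam [(0.77, [0.523, -0.277, -0.007])]
gauge_pocket []
gauge [(0.56, [0.547, 0.205, 0.1])]
red_key [(0.98, [0.566, -0.287, 0.016])]
blue_key [(0.62, [0.577, -0.224, 0.018])]
yellow_key [(0.65, [0.562, -0.338, 0.013])]
tin [(0.72, [0.493, -0.006, 0.001]), (0.25, [0.554, 0.213, -0.0])]
jar [(0.71, [0.575, -0.223, 0.019]), (0.69, [0.735, -0.063, 0.0])]
```

View pics/top0.png

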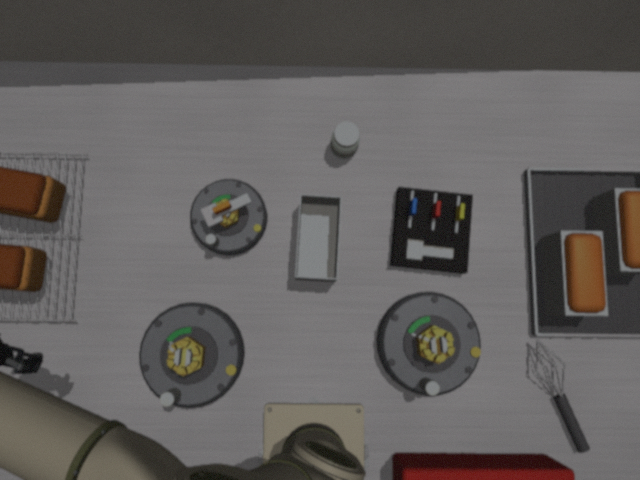

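View pics/scene0.png

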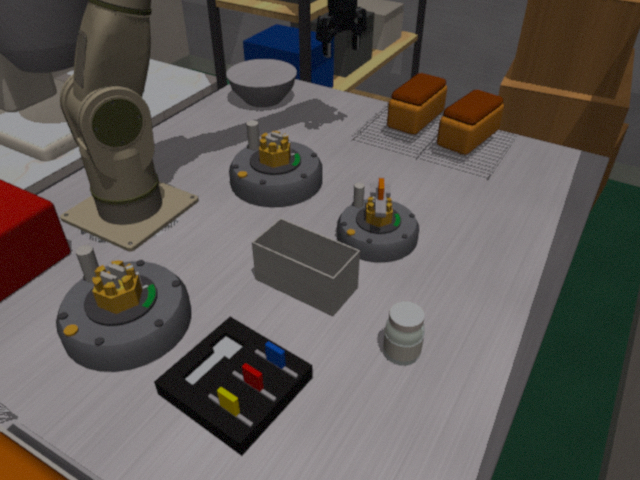

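Start: the right hub is the one at about top pixel (228,217), with the gauge and its orange rib at (221,208). The foam is at (431,230), with its T pocket at (428,250); the red key is the middle one at (437,210). The larger hubs are decoys. Next I crop in for precise poses.

```bash
python3 - <<'E'
from h import *
a=viewer.camera("top");b=viewer.camera("scene")
def crop(f,x,y,w,h,W,H): return cv2.resize(f[y:y+h,x:x+w],(W,H),interpolation=cv2.INTER_CUBIC)
im=np.vstack([np.hstack([crop(a["frame"],183,172,100,75,400,300),crop(a["frame"],385,182,100,75,400,300)]),
 np.hstack([crop(b["frame"],328,170,100,75,400,300),crop(b["frame"],150,312,172,129,400,300)])])
save("c1.png",im)
for n,c in(("top",a),("scene",b)):
  hsv=cv2.cvtColor(c["frame"],cv2.COLOR_RGB2HSV)
  for nm,lo,hi,z,box in(("rib",(5,150,90),(20,255,255),.144,(183,172,100,75) if n=="top" else (328,160,100,85)),
    ("red",(0,150,80),(4,255,255),.077,(385,182,100,75)if n=="top" else(150,312,172,129)),
    ("blue",(100,120,60),(125,255,255),.077,(385,182,100,75)if n=="top" else(150,312,172,129)),
    ("yel",(22,130,80),(35,255,255),.077,(385,182,100,75)if n=="top" else(150,312,172,129)),
    ("white",(0,0,130),(180,70,255),.023,(385,182,100,75)if n=="top" else(150,312,172,129))):
    x,y,w_,h_=box; m=cv2.inRange(hsv[y:y+h_,x:x+w_],lo,hi)
    k,l,s,ce=cv2.connectedComponentsWithStats(m); i=1+np.argmax(s[1:,4]) if k>1 else None
    if i is None: print(n,nm,"none");continue
    print(n,nm,s[i].tolist(),ce[i]+[x,y],np.round(ray(c,*(ce[i]+[x,y]),z),4))
E
```

```text
top rib [31, 29, 15, 12, 77] [221.33766234 206.32467532] [0.5502 0.2071 0.144 ]
top red [51, 19, 5, 15, 58] [437.79310345 207.79310345] [ 0.5664 -0.2836  0.077 ]
top blue [26, 15, 7, 17, 88] [414.         205.64772727] [ 0.5708 -0.2283  0.077 ]
top yel [74, 21, 6, 16, 75] [461.62666667 210.68      ] [ 0.5603 -0.3389  0.077 ]
top white [23, 60, 44, 15, 309] [424.66019417 250.38187702] [ 0.473  -0.2631  0.023 ]
scene rib [51, 18, 5, 22, 101] [380.87128713 188.12871287] [0.56   0.1903 0.144 ]
scene red [92, 51, 20, 15, 128] [251.6171875 370.2109375] [ 0.5689 -0.2842  0.077 ]
scene blue [115, 29, 20, 28, 359] [274.78272981 353.95543175] [ 0.5821 -0.2387  0.077 ]
scene yel [67, 75, 22, 29, 378] [227.97619048 400.55291005] [ 0.5715 -0.3476  0.077 ]
scene white [0, 0, 172, 129, 8532] [249.54383497 376.03316925] [ 0.5447 -0.2639  0.023 ]
```

View pics/c1.png

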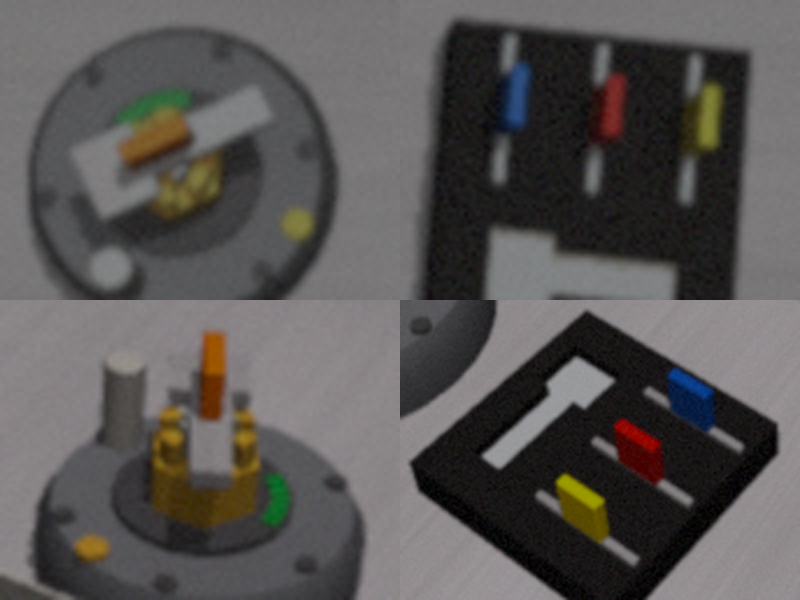

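```bash
cat > fit.py <<'E'
from h import *
from scipy.optimize import least_squares
def fit(c,pts,x0):  # pts: (u,v,lx,ly,z)
    def f(p):
        r=[]
        for u,v,lx,ly,z in pts:
            cs,s=np.cos(p[2]),np.sin(p[2])
            r+=list(pix(c,[p[0]+cs*lx-s*ly,p[1]+s*lx+cs*ly,z])-[u,v])
        return r
    s=least_squares(f,x0,loss="soft_l1"); return np.round(s.x,4),np.round(np.abs(s.fun).max(),2)
E
python3 - <<'E'
from fit import *
a=viewer.camera("top");b=viewer.camera("scene")
T=lambda X,Y:(385+(X-400)/4-.4,182+Y/4-.4)
S=lambda X,Y:(150+(X-400)/2.326-.3,312+(Y-300)/2.326-.3)
H=.037;F=.035
B=[((511,35),88,56),((499,184),-2,56),((603,45),88,0),((592,193),-2,0),((696,57),88,-56),((685,202),-2,-56)]
C=[((645,390),-2,56),((742,450),88,56),((593,440),-2,0),((692,503),88,0),((538,492),-2,-56),((637,563),88,-56)]
top=[(*T(*p),x/1e3,y/1e3,H) for p,x,y in B]+[(*T(748,52),.095,-.09,F),(*T(452,20),.095,.09,F)]
sc=[(*S(*p),x/1e3,y/1e3,H) for p,x,y in C]+[(*S(412,463),-.095,-.09,F),(*S(588,312),-.095,.09,F),(*S(777,427),.095,.09,F)]
print("foam",fit(a,top,[.523,-.277,-.1]),fit(b,sc,[.523,-.277,-.1]))
# gauge plate top z .112: corners from c1 top-left tile (offset 183,172; scale4)
U=lambda X,Y:(183+X/4-.4,172+Y/4-.4)
g=[(*U(262,85),.011,-.064,.112),(*U(273,120),-.011,-.064,.112),(*U(73,150),.022,.046,.112),(*U(104,220),-.022,.046,.112),(*U(155,202),-.022,.010,.112),
 (*U(119,148),.006,.020,.144),(*U(182,112),.006,-.020,.144)]
print("gauge",fit(a,g,[.55,.207,.34]))
V=lambda X,Y:(328+X/4-.4,170+(Y-300)/4-.4)
sa=ray(a,*U(111,266),.1);sb=ray(b,*V(126,362),.1)
print("stub",sa,sb)
for s in(sa,sb): print(np.arctan2(*(s[:2]-[.551,.208])[::-1])-np.radians(135))
E
```

```text
foam (array([ 0.5227, -0.2799, -0.0938]), np.float64(0.72)) (array([ 0.5259, -0.2792, -0.1017]), np.float64(1.23))
gauge (array([0.5496, 0.2075, 0.4545]), np.float64(2.08))
stub [0.48598576 0.23611368 0.1       ] [0.48681222 0.23697101 0.1       ]
0.37725658497802295
0.3614240474496633
```

```bash
cat >> h.py <<'E'
def st():
    o=telemetry.get_obs(); M=R.from_quat(o["ee_rot"]).as_matrix()
    print("t%.2f"%o["clock"],"pos",np.round(o["position"],4),"jaw",round(np.arctan2(M[1,2],M[0,2]),3),"down",np.round(M[:,0],3),"F",np.round(o["ft_force"],1),"w",round(o["grip_width"],3),"q",np.round(o["joint_pos"],2)); return o
E
python3 -c "
from h import *
st()"
```

```text
t1.40 pos [0.2507 0.5725 0.2313] jaw 1.158 down [ 0.  0. -1.] F [-0.2  0.   0. ] w 0.999 q [-1.18  0.33 -0.06  1.46  0.02  1.35 -0.09]
```

```bash
python3 -m crank '[[0,[2,-2.5,0],[0,0,-0.06]],[0,[2,-2.5,0],[0,0,-0.06]],[0,[2,-2.5,0],[0,0,-0.06]],[0,[2,-2.5,0],[0,0,-0.06]],[0,[2,-2.5,0],[0,0,-0.06]],[0,[2,-2.5,0],[0,0,-0.06]],[0,[2,-2.5,0],[0,0,-0.06]],[0,[2,-2.5,0],[0,0,-0.06]],[0,[2,-2.5,0],[0,0,-0.06]],[0,[2,-2.5,0],[0,0,-0.06]],[0,[2,-2.5,0],[0,0,-0.06]],[0,[2,-2.5,0],[0,0,-0.05]]]' 70
python3 -m crank '[[0,[2,-2.5,0],[0,0,0]],[0,[2,-2.5,0],[0,0,0]],[0,[1.9,-1.5,0],[0,0,0]],[0,[0,0,0],[0,0,0]],[0,[0,0,0],[0,0,0]]]'
python3 -c "
from h import *
st()"
```

```text
clock: 2.4
position: [0.4915, 0.2712, 0.2316]
ee_rot: [-0.156, 0.689, 0.156, 0.69]
ft_force: [1.2, 0.4, -0.0]
grip_width: 1.004
clock: 2.82
position: [0.5505, 0.2062, 0.2312]
ee_rot: [-0.156, 0.69, 0.156, 0.69]
ft_force: [-0.7, 0.9, 0.3]
grip_width: 1.002
t2.82 pos [0.5505 0.2062 0.2312] jaw 0.445 down [ 0. -0. -1.] F [-0.7  0.9  0.3] w 1.002 q [-0.69  0.25  0.3   1.58 -0.07  1.32  0.07]
```

```bash
python3 -m crank '[[0,[0,0.1,-2.5],[0,0,0]],[0,[0,0,-2.5],[0,0,0]],[0,[0,0,-2.5],[0,0,0]],[0,[0,0,-2.0],[0,0,0]],[0,[0,0,-1.2],[0,0,0]],[0,[0,0,-0.7],[0,0,0]],[0,[0,0,0],[0,0,0]]]' 70
python3 -m crank '[[0.5,[0,0,0],[0,0,0]],[0.7,[0,0,0],[0,0,0]],[0.8,[0,0,0],[0,0,0]],[0.9,[0,0,0],[0,0,0]],[1,[0,0,0],[0,0,0]],[1,[0,0,0],[0,0,0]],[1,[0,0,0],[0,0,0]],[1,[0,0,0],[0,0,0]]]' 70
python3 -m crank '[[1,[0,0,0.5],[0,0,0]],[1,[0,0,1],[0,0,0]],[1,[0,0,1.5],[0,0,0]],[1,[0,0,2.5],[0,0,0]],[1,[0,0,2.5],[0,0,0]],[1,[0,0,0],[0,0,0]]]'
python3 - <<'E'
from h import *
st()
a=viewer.camera("top")["frame"];b=viewer.camera("scene")["frame"]
save("lift.png",np.hstack([cv2.resize(a[140:280,150:336],(400,300)),cv2.resize(b[80:290,290:570],(400,300))]))
E
```

```text
clock: 3.4
position: [0.5489, 0.209, 0.1164]
ee_rot: [-0.157, 0.69, 0.157, 0.689]
ft_force: [0.6, 0.4, 0.3]
grip_width: 0.996
clock: 4.07
position: [0.5499, 0.2086, 0.1176]
ee_rot: [-0.157, 0.689, 0.157, 0.69]
ft_force: [-0.4, -0.3, 1.7]
grip_width: 0.125
clock: 4.57
position: [0.5519, 0.2092, 0.2033]
ee_rot: [-0.156, 0.687, 0.158, 0.692]
ft_force: [0.4, 0.7, -0.4]
grip_width: 0.123
t4.57 pos [0.5519 0.2092 0.2033] jaw 0.448 down [ 0.007  0.004 -1.   ] F [ 0.4  0.7 -0.4] w 0.123 q [-0.69  0.27  0.3   1.62 -0.08  1.26  0.07]
```

View pics/lift.png

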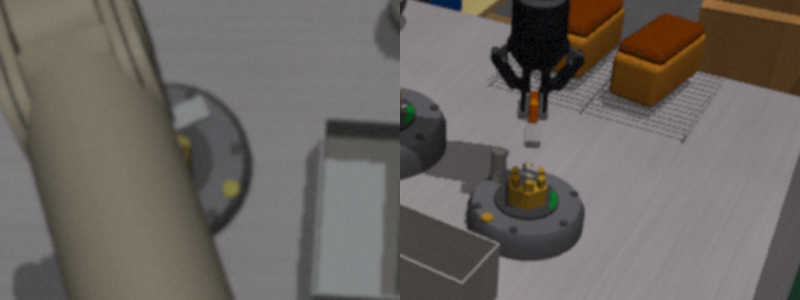

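```bash
python3 -m crank '[[1,[-0.3,-2,0],[0,0,-0.04]],[1,[-0.5,-3.4,0],[0,0,-0.04]],[1,[-0.5,-3.4,0],[0,0,-0.04]],[1,[-0.5,-3.4,0],[0,0,-0.04]],[1,[-0.5,-3.4,0],[0,0,-0.04]],[1,[-0.5,-3.4,0],[0,0,-0.04]],[1,[-0.5,-3.4,0],[0,0,-0.04]],[1,[-0.5,-3.4,0],[0,0,-0.04]],[1,[-0.5,-3.4,0],[0,0,-0.04]],[1,[-0.5,-3.4,0],[0,0,-0.04]],[1,[-0.5,-3.4,0],[0,0,-0.04]],[1,[-0.5,-3.4,0],[0,0,-0.04]]]'
python3 -m crank '[[1,[-0.9,-3.4,0],[0,0,-0.04]],[1,[-1,-3.4,0],[0,0,-0.025]],[1,[0,-1.2,0],[0,0,0]],[1,[0,0,-2],[0,0,0]],[1,[0,0,-2.5],[0,0,0]],[1,[0,0,-2.5],[0,0,0]],[1,[0,0,-2.5],[0,0,0]],[1,[0,0,0],[0,0,0]]]'
python3 - <<'E'
from h import *
st()
a=viewer.camera("top");b=viewer.camera("scene")
save("over.png",np.hstack([cv2.resize(a["frame"][170:290,375:535],(400,300)),cv2.resize(b["frame"][305:455,135:335],(400,300))]))
for n,c in(("top",a),("sc",b)):
  for t in("gauge","gauge_pocket","foam"):
    print(n,t,[(round(d["conf"],2),np.round(w(c,d["location"]),4).tolist()) for d in mark_of(t,c)[:2]])
E
```

```text
clock: 5.67
position: [0.4906, -0.1869, 0.1967]
ee_rot: [0.012, 0.707, -0.012, 0.707]
ft_force: [0.8, 0.7, -1.2]
grip_width: 0.128
clock: 6.33
position: [0.4695, -0.2638, 0.0974]
ee_rot: [0.035, 0.709, -0.034, 0.703]
ft_force: [-1.3, 0.8, -2.1]
grip_width: 0.126
t6.33 pos [ 0.4695 -0.2638  0.0974] jaw -0.097 down [-0.008  0.002 -1.   ] F [-1.3  0.8 -2.1] w 0.126 q [-0.14  0.31  0.66  1.87 -0.21  1.04  0.51]
top gauge [(0.79, [0.4623, -0.2706, 0.0747])]
top gauge_pocket [(0.94, [0.4745, -0.2648, 0.0251])]
top foam [(0.71, [0.5236, -0.2798, 0.0002])]
sc gauge [(0.88, [0.4658, -0.2676, 0.0812])]
sc gauge_pocket [(0.81, [0.475, -0.2653, 0.0217])]
sc foam [(0.97, [0.5227, -0.278, -0.0012])]
```

View pics/over.png

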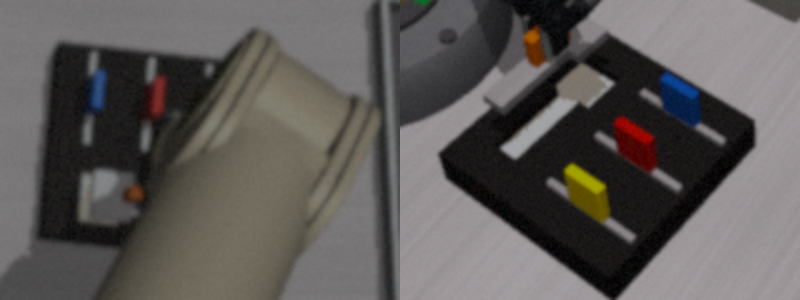

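```bash
python3 -m crank '[[1,[0.5,-0.1,0],[0,0,0]],[1,[0,0,-1.2],[0,0,0]],[1,[0,0,-1.3],[0,0,0]],[1,[0,0,0],[0,0,0]],[1,[0,0,0],[0,0,0]]]'
cat > ov.py <<'E'
from h import *
o=st(); p=o["position"]; M=R.from_quat(o["ee_rot"]).as_matrix(); yaw=np.arctan2(M[1,2],M[0,2])
b=viewer.camera("scene"); f=b["frame"].copy()
x0,y0,W,H,s=170,290,150,112,5
im=cv2.resize(f[y0:y0+H,x0:x0+W],None,fx=s,fy=s,interpolation=cv2.INTER_CUBIC)
Tp=np.array([(22,46),(-22,46),(-22,10),(-11,10),(-11,-64),(11,-64),(11,10),(22,10)])/1e3
def draw(T,c,z,yaw,col):
    q=[(pix(b,[c[0]+np.cos(yaw)*x-np.sin(yaw)*y,c[1]+np.sin(yaw)*x+np.cos(yaw)*y,z])-[x0-.5,y0-.5])*s-.5 for x,y in T]
    cv2.polylines(im,[np.round(np.array(q)).astype(int)],True,col,1)
draw(Tp,p,p[2]-.0176+.012,yaw,(255,0,255)); draw(Tp,p,p[2]-.0176,yaw,(255,0,0))
rb=np.array([(6,20),(-6,20),(-6,-20),(6,-20)])/1e3; draw(rb,p,p[2]-.0176+.044,yaw,(0,255,255))
draw(Tp,(.475,-.265),.023,-.097,(0,255,0))
save("ov.png",im)
E
python3 ov.py
```

```text
clock: 7.15
position: [0.4771, -0.2663, 0.0764]
ee_rot: [0.034, 0.707, -0.034, 0.706]
ft_force: [0.1, -1.5, -1.8]
grip_width: 0.125
t7.15 pos [ 0.4771 -0.2663  0.0764] jaw -0.097 down [-0.002  0.    -1.   ] F [ 0.1 -1.5 -1.8] w 0.125 q [-0.12  0.35  0.64  1.87 -0.25  1.    0.53]
```

View pics/ov.png

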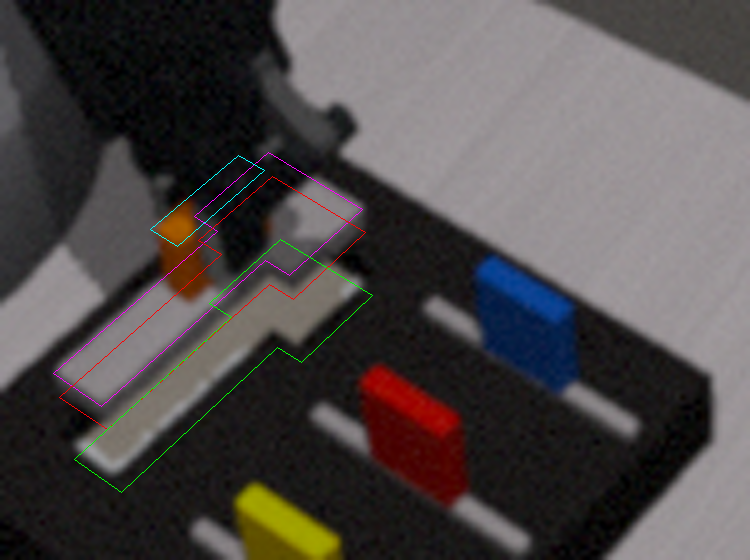

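The gauge outline matches the measured TCP pose. The visible pocket floor is clipped by its near walls, so I fit the pocket with that occlusion modelled, using the first, unobstructed pictures.

```bash
cat > pk.py <<'E'
from h import *
from scipy.optimize import minimize
T=np.array([(24,48),(-24,48),(-24,8),(-13,8),(-13,-66),(13,-66),(13,8),(24,8)])/1e3
for n,(x0,y0,x1,y1) in(("top",(398,234,460,268)),("scene",(178,330,250,390))):
    c=viewer.camera(n); f=cv2.imread(f"pics/{n}0.png").astype(float).mean(2)[y0:y1,x0:x1]
    f=cv2.resize(f,None,fx=6,fy=6,interpolation=cv2.INTER_CUBIC)
    lo,hi=np.percentile(f,[15,92]); g=np.clip((f-lo)/(hi-lo),0,1)
    # mask out keys in scene
    def poly(p,z):
        q=[(pix(c,[p[0]+np.cos(p[2])*x-np.sin(p[2])*y,p[1]+np.sin(p[2])*x+np.cos(p[2])*y,z])-[x0-.5,y0-.5])*6-.5 for x,y in T]
        m=np.zeros(g.shape,np.uint8); cv2.fillPoly(m,[np.round(np.array(q)*16).astype(np.int32)],255,shift=4,lineType=cv2.LINE_AA); return m/255.
    def cost(p):
        m=cv2.GaussianBlur(np.minimum(poly(p,.023),poly(p,.035)),(0,0),4); return np.sum((m-g)**2)/g.size
    best=min((minimize(cost,[.475+dx,-.265+dy,-.097],method="Nelder-Mead",options=dict(initial_simplex=np.array([.475+dx,-.265+dy,-.097])+np.array([[0,0,0],[.004,0,0],[0,.004,0],[0,0,.05]]))) for dx,dy in((0,0),(.003,-.003),(-.003,.003))),key=lambda r:r.fun)
    print(n,np.round(best.x,4),best.fun,cost([.475,-.265,-.097]))
E
python3 pk.py
```

```text
top [ 0.4723 -0.2653 -0.0979] 0.003788914754280582 0.017357426172979074
scene [ 0.4739 -0.2642 -0.1   ] 0.09860499768496941 0.10271042916487047
```

```bash
python3 -m crank '[[1,[-0.4,0.13,0],[0,0,0]],[1,[0,0,-1],[0,0,0]],[1,[0,0,-0.9],[0,0,0]],[1,[0,0,0],[0,0,0]],[1,[0,0,-0.3],[0,0,0]],[1,[0,0,-0.3],[0,0,0]],[1,[0,0,-0.3],[0,0,0]],[1,[0,0,0],[0,0,0]]]'
python3 -c "
from h import *
st()"
```

```text
clock: 7.97
position: [0.4735, -0.265, 0.0488]
ee_rot: [0.034, 0.706, -0.034, 0.706]
ft_force: [0.4, -0.0, -1.0]
grip_width: 0.122
t7.97 pos [ 0.4735 -0.265   0.0488] jaw -0.097 down [-0.001  0.    -1.   ] F [ 0.4 -0.  -1. ] w 0.122 q [-0.11  0.38  0.63  1.9  -0.27  0.94  0.55]
```

```bash
python3 -m crank '[[1,[0,0,-0.3],[0,0,0]],[1,[0,0,-0.3],[0,0,0]],[1,[0,0,-0.2],[0,0,0]],[1,[0,0,-0.1],[0,0,0]],[1,[0,0,0],[0,0,0]]]'
python3 -c "
from h import *
st()"
```

```text
clock: 8.38
position: [0.4737, -0.2651, 0.0406]
ee_rot: [0.035, 0.706, -0.034, 0.706]
ft_force: [-2.6, 1.8, 4.9]
grip_width: 0.128
t8.38 pos [ 0.4737 -0.2651  0.0406] jaw -0.097 down [-0.     0.001 -1.   ] F [-2.6  1.8  4.9] w 0.128 q [-0.1   0.4   0.62  1.91 -0.29  0.93  0.56]
```

```bash
python3 -m crank '[[1,[0,0,-0.1],[0,0,0]],[1,[0,0,0],[0,0,0]],[0.75,[0,0,0],[0,0,0]],[0.6,[0,0,0],[0,0,0]],[0.6,[0,0,0],[0,0,0]],[0.6,[0,0,0],[0,0,0]],[0.6,[0,0,1],[0,0,0]],[0.6,[0,0,2.5],[0,0,0]],[0.6,[0,0,3],[0,0,0]],[0.6,[0,0,3.5],[0,0,0]],[0.6,[0,0,3.5],[0,0,0]],[0.6,[0,0,3.5],[0,0,0]]]'
python3 -m crank '[[0.3,[0.5,3.4,0],[0,0,0]],[0,[0.5,3.8,0],[0,0,0]],[0,[0.5,3.8,0],[0,0,0]],[0,[0.5,3.8,0],[0,0,0]],[0,[0,0,0],[0,0,0]]]'
python3 - <<'E'
from h import *
st()
a=viewer.camera("top");b=viewer.camera("scene")
for n,c in(("top",a),("sc",b)):
  for t in("gauge","gauge_pocket","nut_top","shaft_slot","tin","jar"):
    print(n,t,[(round(d["conf"],2),np.round(w(c,d["location"]),4).tolist()) for d in mark_of(t,c)[:3]])
cr=lambda f,x,y,w_,h_:cv2.resize(f[y:y+h_,x:x+w_],(400,300),interpolation=cv2.INTER_CUBIC)
save("c2.png",np.vstack([np.hstack([cr(a["frame"],183,182,90,68),cr(a["frame"],385,182,100,75)]),np.hstack([cr(b["frame"],338,175,80,60),cr(b["frame"],150,312,172,129)])]))
save("top2.png",a["frame"]);save("scene2.png",b["frame"])
E
```

```text
clock: 9.38
position: [0.4732, -0.2654, 0.2117]
ee_rot: [0.034, 0.706, -0.035, 0.706]
ft_force: [1.4, -0.6, 0.2]
grip_width: 0.401
clock: 9.8
position: [0.4949, -0.1092, 0.2098]
ee_rot: [0.032, 0.706, -0.03, 0.707]
ft_force: [0.9, 0.7, 0.3]
grip_width: 1.0
t9.80 pos [ 0.4949 -0.1092  0.2098] jaw -0.088 down [ 0.001  0.003 -1.   ] F [0.9 0.7 0.3] w 1.0 q [-0.41  0.08  0.57  1.83 -0.05  1.25  0.09]
top gauge [(0.72, [0.4632, -0.2678, 0.0191])]
top gauge_pocket [(0.77, [0.4701, -0.2671, 0.0245])]
top nut_top [(0.75, [0.5499, 0.213, 0.0955]), (0.6, [0.2535, -0.2695, 0.1214]), (0.56, [0.2241, 0.2799, 0.1205])]
top shaft_slot [(0.63, [0.224, 0.2802, 0.1091]), (0.57, [0.5522, 0.2106, 0.0782]), (0.51, [0.257, -0.2654, 0.1016])]
top tin [(0.66, [0.4931, -0.0066, -0.0034])]
top jar [(0.59, [0.7352, -0.0703, -0.0015]), (0.2, [0.551, 0.2069, 0.0018])]
sc gauge [(0.72, [0.4688, -0.2696, 0.0226]), (0.45, [0.7349, -0.0639, 0.0019])]
sc gauge_pocket [(0.75, [0.474, -0.2641, 0.0193])]
sc nut_top [(0.75, [0.5489, 0.2098, 0.096])]
sc shaft_slot [(0.69, [0.2559, -0.2598, 0.101]), (0.51, [0.5497, 0.2109, 0.0798])]
sc tin [(0.89, [0.4901, -0.0075, -0.0039])]
sc jar [(0.88, [0.7336, -0.0641, 0.0048])]
```

View pics/c2.png

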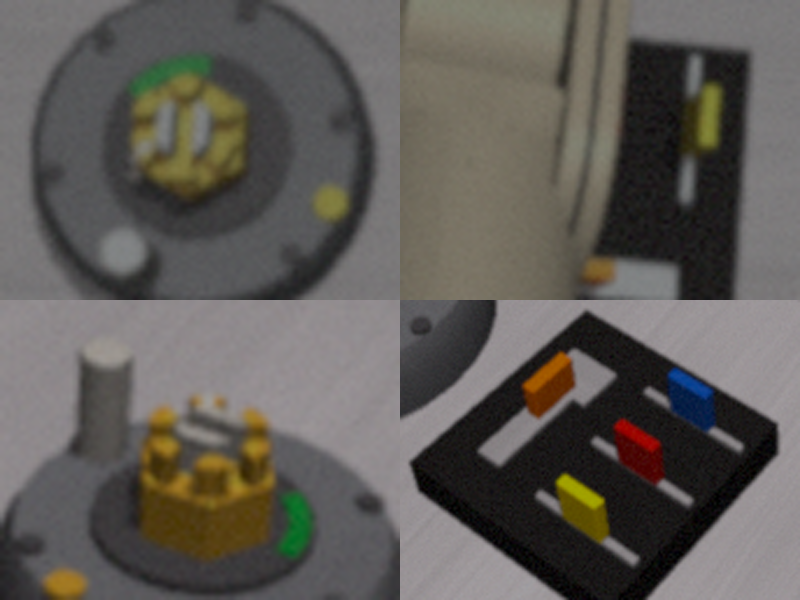

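The gauge sits flush in its pocket (scene crop (550,400)). In the top crop the nut's white pointer is at about (135,155) and the shaft slot runs between the light cheeks at x=165 and 200. The next step is to fit the shaft slot and the hex angle.

```bash
cat > sl.py <<'E'
from h import *
import sys
from scipy.optimize import minimize
def capD(sg):
    t=np.linspace(np.arcsin(5.5/15),np.pi-np.arcsin(5.5/15),20); return np.c_[.015*np.cos(t),sg*.015*np.sin(t)]
def capD_all(): return [capD(1),capD(-1)]
def hexa(): return [np.array([(.0323*np.cos(a),.0323*np.sin(a)) for a in np.radians(np.arange(30,390,60))])]
def circ(r): return [np.array([(r*np.cos(a),r*np.sin(a)) for a in np.linspace(0,2*np.pi,40)])]
def run(tag,yaws):
  for n,(x0,y0,x1,y1) in(("top",(207,194,245,232)),("scene",(360,190,398,226))):
    c=viewer.camera(n); f=cv2.imread(f"pics/{n}{tag}.png")[y0:y1,x0:x1]; S=8
    hsv=cv2.cvtColor(f,cv2.COLOR_BGR2HSV).astype(float)
    g=f.min(2).astype(float)   # blue channel-like: bright for aluminium, low for brass
    g=cv2.resize(g,None,fx=S,fy=S,interpolation=cv2.INTER_CUBIC)
    def mask(polys,p,z):
        m=np.zeros(g.shape,np.uint8)
        for T in polys:
            q=[(pix(c,[p[0]+np.cos(p[2])*x-np.sin(p[2])*y,p[1]+np.sin(p[2])*x+np.cos(p[2])*y,z])-[x0-.5,y0-.5])*S-.5 for x,y in T]
            cv2.fillPoly(m,[np.round(np.array(q)*16).astype(np.int32)],255,shift=4,lineType=cv2.LINE_AA)
        return m/255.
    def cost(p):
        m=cv2.GaussianBlur(mask(capD_all(),p,.1),(0,0),5)
        W=cv2.GaussianBlur(mask(circ(.019),[p[0],p[1],0],.1),(0,0),1)
        A=np.c_[m.ravel(),np.ones(m.size)]*np.sqrt(W.ravel())[:,None]; b=g.ravel()*np.sqrt(W.ravel())
        s,r,_,_=np.linalg.lstsq(A,b,rcond=None); mu=np.sum(b*np.sqrt(W.ravel()))/W.sum(); tot=np.sum(W*(g-mu)**2)
        return np.sum((A@s-b)**2)/tot + 1e3*0
    for y in yaws:
        r=minimize(cost,[.551,.209,y],method="Nelder-Mead",options=dict(initial_simplex=np.array([.551,.209,y])+np.array([[0,0,0],[.003,0,0],[0,.003,0],[0,0,.1]])))
        print(n,"slot",np.round(r.x,4),round(r.fun,3))
if __name__=="__main__": run(sys.argv[1],[-.4,-.15,.1])
E
python3 sl.py 2
python3 - <<'E'
from fit import *
a=viewer.camera("top");b=viewer.camera("scene")
# hub yaw via stub + centre of plate; white pointer + green arc in hub frame
U=lambda X,Y:(183+X/4.444-.4,182+Y/4.444-.4); V=lambda X,Y:(338+X/5-.4,175+(Y-300)/5-.4)
for s in(ray(a,*U(124,250),.1),ray(b,*V(107,353),.1),): print("stub",s,np.arctan2(*(s[:2]-[.551,.209])[::-1])-2.3562)
for z in(.06,.08):
  s=ray(a,*U(135,155),z); d=s[:2]-[.551,.209]; print("pointer",z,np.hypot(*d),np.arctan2(d[1],d[0]))
for nm,P in(("L",(135,88)),("R",(209,66))):
  s=ray(a,*U(*P),.051); d=s[:2]-[.551,.209]; print("arc",nm,np.hypot(*d),np.arctan2(d[1],d[0]))
E
```

```text
top slot [ 0.5503  0.2086 -0.0499] 0.158
top slot [ 0.5503  0.2086 -0.0467] 0.158
top slot [ 0.5504  0.2086 -0.0501] 0.158
scene slot [ 0.5512  0.2104 -0.0053] 0.505
scene slot [ 0.551   0.2104 -0.0081] 0.503
scene slot [0.5515 0.2104 0.0186] 0.507
stub [0.48654347 0.23579197 0.1       ] 0.3914600027889694
stub [0.48680603 0.23650118 0.1       ] 0.38063940159609766
pointer 0.06 0.031017717327225042 1.85011437598376
pointer 0.08 0.0290550162656147 2.000875148927613
arc L 0.04376496306674622 0.8419557260378353
arc R 0.04203380687249456 -0.14708867489927424
```

```bash
python3 -m crank '[[0,[0.5,3,0],[0,0,0.05]],[0,[0.5,3.2,0],[0,0,0.06]],[0,[0.5,3.2,0],[0,0,0.06]],[0,[0.5,3.2,0],[0,0,0.06]],[0,[0.5,3.2,0],[0,0,0.06]],[0,[0.5,3.2,0],[0,0,0.06]],[0,[0.5,3.2,0],[0,0,0.06]],[0,[0.5,3.2,0],[0,0,0.06]],[0,[0.5,3.2,0],[0,0,0.06]],[0,[0.5,2.7,0],[0,0,0]],[0,[0,0,0],[0,0,0]],[0,[0,0,0],[0,0,0]]]'
python3 -c "
from h import *
st()"
```

```text
clock: 11.7
position: [0.5434, 0.1975, 0.2088]
ee_rot: [-0.153, 0.691, 0.153, 0.69]
ft_force: [-0.1, -0.9, 0.0]
grip_width: 0.999
t11.70 pos [0.5434 0.1975 0.2088] jaw 0.436 down [-0.001 -0.    -1.   ] F [-0.1 -0.9  0. ] w 0.999 q [-0.69  0.24  0.31  1.64 -0.08  1.27  0.07]
```

```bash
python3 -m crank '[[0,[0.7,1.15,0],[0,0,0]],[0,[0,0,-3],[0,0,0]],[0,[0,0,-3],[0,0,0]],[0,[0,0,-3],[0,0,0]],[0,[0,0,-2],[0,0,0]],[0,[0,0,-1.4],[0,0,0]],[0,[0,0,-1],[0,0,0]],[0,[0,0,-1],[0,0,0]],[0,[0,0,-1],[0,0,0]],[0,[0,0,0],[0,0,0]]]'
python3 -c "
from h import *
st()"
```

```text
clock: 12.53
position: [0.5501, 0.2067, 0.0538]
ee_rot: [-0.152, 0.691, 0.152, 0.69]
ft_force: [-0.8, 0.7, 0.0]
grip_width: 1.0
t12.53 pos [0.5501 0.2067 0.0538] jaw 0.433 down [-0.002 -0.001 -1.   ] F [-0.8  0.7  0. ] w 1.0 q [-0.67  0.42  0.28  1.76 -0.14  0.98  0.1 ]
```

```bash
python3 -m crank '[[0.15,[0,0,0],[0,0,0]],[0.25,[0,0,0],[0,0,0]],[0.3,[0,0,0],[0,0,0]],[0.4,[0,0,0],[0,0,0]],[0.5,[0,0,0],[0,0,0]],[0.6,[0,0,0],[0,0,0]],[0.7,[0,0,0],[0,0,0]]]' 80
python3 -c "
from h import *
o=st();print(o['torque'])"
```

```text
clock: 13.12
position: [0.5523, 0.2081, 0.0573]
ee_rot: [-0.152, 0.689, 0.152, 0.692]
ft_force: [-0.3, -0.9, 6.9]
grip_width: 0.642
t13.12 pos [0.5523 0.2081 0.0573] jaw 0.434 down [ 0.004  0.002 -1.   ] F [-0.3 -0.9  6.9] w 0.642 q [-0.67  0.42  0.28  1.76 -0.14  0.98  0.1 ]
[ 0.05009374 -0.21966588  0.30014411]
```

```bash
python3 -m crank '[[0.7,[0,0,0.3],[0,0,0]],[0.7,[0,0,0],[0,0,-0.05]],[0.7,[0,0,0],[0,0,-0.1]],[0.7,[0,0,0],[0,0,-0.1]],[0.7,[0,0,0],[0,0,-0.1]],[0.7,[0,0,0],[0,0,-0.1]],[0.7,[0,0,0],[0,0,-0.1]],[0.7,[0,0,0],[0,0,-0.1]],[0.7,[0,0,0],[0,0,-0.1]],[0.7,[0,0,0],[0,0,0]]]' 90
python3 - <<'E'
from h import *
o=st();print(o['torque'])
E
```

```text
clock: 13.95
position: [0.5502, 0.2077, 0.0576]
ee_rot: [0.113, 0.698, -0.113, 0.698]
ft_force: [1.2, 2.3, -11.9]
grip_width: 0.634
t13.95 pos [0.5502 0.2077 0.0576] jaw -0.321 down [-0. -0. -1.] F [  1.2   2.3 -11.9] w 0.634 q [-0.79  0.43  0.43  1.77 -0.21  0.99 -0.6 ]
[ 0.11359028 -1.11100636 -0.32344553]
```

```bash
python3 -m crank '[[0.7,[0,0,-0.1],[0,0,-0.1]],[0.7,[0,0,0],[0,0,-0.1]],[0.7,[0,0,0],[0,0,-0.1]],[0.7,[0,0,0],[0,0,-0.1]],[0.7,[0,0,0],[0,0,-0.1]],[0.7,[0,0,0],[0,0,-0.1]],[0.7,[0,0,0],[0,0,-0.1]],[0.7,[0,0,0],[0,0,-0.05]],[0.7,[0,0,0],[0,0,0]],[0.7,[0,0,0],[0,0,0]]]' 90
python3 - <<'E'
from h import *
o=st();print(o['torque'])
E
```

```text
clock: 14.78
position: [0.5485, 0.2089, 0.0576]
ee_rot: [0.358, 0.611, -0.358, 0.608]
ft_force: [-10.7, 3.6, 5.5]
grip_width: 0.63
t14.78 pos [0.5485 0.2089 0.0576] jaw -1.062 down [-0.004  0.001 -1.   ] F [-10.7   3.6   5.5] w 0.63 q [-0.9   0.46  0.57  1.77 -0.29  1.   -1.28]
[-0.18768902  1.88588503 -0.33124685]
```

```bash
python3 -m crank '[[0.7,[0,0,0],[0,0,-0.03]],[0.7,[0,0,0],[0,0,0]],[0.2,[0,0,0],[0,0,0]],[0.05,[0,0,0],[0,0,0]],[0.05,[0,0,0],[0,0,0]],[0.05,[0,0,0.5],[0,0,0]],[0.05,[0,0,2],[0,0,0]],[0.05,[0,0,3],[0,0,0]],[0.05,[0,0,4],[0,0,0]],[0.05,[0,0,4],[0,0,0]],[0.05,[0,0,2],[0,0,0]],[0.05,[0,0,0],[0,0,0]]]' 90
python3 -m crank '[[0,[-0.5,-3.5,0],[0,0,0.1]],[0,[-0.5,-3.8,0],[0,0,0.1]],[0,[-0.2,-3.8,0],[0,0,0.1]],[0,[0,-3.8,0],[0,0,0.1]],[0,[0,-3.8,0],[0,0,0.1]],[0,[0,0,0],[0,0,0]]]'
python3 - <<'E'
from h import *
st()
a=viewer.camera("top");b=viewer.camera("scene")
save("top3.png",a["frame"]);save("scene3.png",b["frame"])
cr=lambda f,x,y,w_,h_:cv2.resize(f[y:y+h_,x:x+w_],(400,300),interpolation=cv2.INTER_CUBIC)
save("c3.png",np.hstack([cr(a["frame"],193,186,72,54),cr(b["frame"],338,175,80,60)]))
E
python3 sl.py 3
```

```text
clock: 15.78
position: [0.5534, 0.2075, 0.2185]
ee_rot: [0.372, 0.602, -0.366, 0.605]
ft_force: [0.6, -0.2, -0.5]
grip_width: 0.95
clock: 16.28
position: [0.5384, 0.0111, 0.2132]
ee_rot: [0.208, 0.675, -0.209, 0.676]
ft_force: [0.5, -0.9, 0.3]
grip_width: 0.999
t16.28 pos [0.5384 0.0111 0.2132] jaw -0.598 down [ 0.001 -0.002 -1.   ] F [ 0.5 -0.9  0.3] w 0.999 q [-0.73  0.17  0.7   1.75 -0.11  1.26 -0.6 ]
top slot [ 0.5497  0.2086 -0.0456] 0.132
top slot [ 0.5499  0.2087 -0.0399] 0.132
top slot [ 0.55    0.2086 -0.0401] 0.132
scene slot [ 0.5498  0.2104 -0.0017] 0.339
scene slot [0.55  0.21  0.009] 0.337
scene slot [ 0.5502  0.2102 -0.0074] 0.334
```

View pics/c3.png

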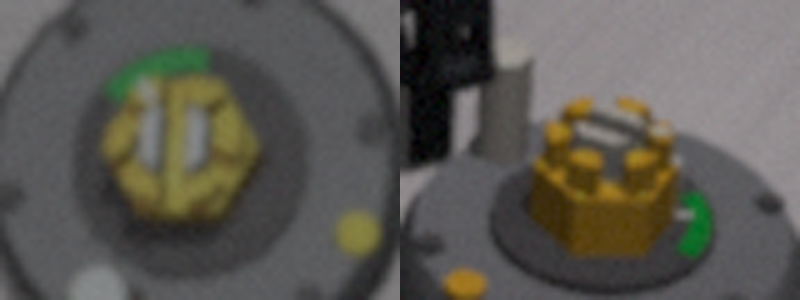

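The white pointer is inside the green arc and the nut slot lines up with the shaft slot (top crop, x=175, straight through). Next is the red key.

```bash
python3 -m crank '[[0.5,[0.2,-2,0],[0,0,-0.1]],[0.55,[0.3,-2.7,0],[0,0,-0.1]],[0.55,[0.3,-2.7,0],[0,0,-0.1]],[0.55,[0.3,-2.7,0],[0,0,-0.1]],[0.55,[0.3,-2.7,0],[0,0,-0.1]],[0.55,[0.3,-2.7,0],[0,0,-0.1]],[0.55,[0.3,-2.7,0],[0,0,-0.1]],[0.55,[0.3,-2.7,0],[0,0,-0.1]],[0.55,[0.3,-2.7,0],[0,0,-0.1]],[0.55,[0.2,-2.7,0],[0,0,-0.1]],[0.55,[0,-3.2,0],[0,0,-0.07]],[0.55,[0,0,0],[0,0,0]]]'
python3 -m crank '[[0.55,[0,0,-3],[0,0,0]],[0.55,[0,0,-3],[0,0,0]],[0.55,[0,0,0],[0,0,0]],[0.55,[0,0,0],[0,0,0]]]'
python3 -c "
from h import *
st()"
```

```text
clock: 17.48
position: [0.5655, -0.2797, 0.212]
ee_rot: [-0.524, -0.472, 0.527, -0.473]
ft_force: [-0.7, -1.5, 0.4]
grip_width: 0.453
clock: 17.82
position: [0.5667, -0.273, 0.1514]
ee_rot: [-0.523, -0.477, 0.524, -0.475]
ft_force: [-0.1, -0.2, 0.0]
grip_width: 0.45
t17.82 pos [ 0.5667 -0.273   0.1514] jaw -1.665 down [-0.003  0.001 -1.   ] F [-0.1 -0.2  0. ] w 0.45 q [-0.28  0.53  0.9   1.59 -0.43  1.24 -0.97]
```

```bash
python3 -m crank '[[0.55,[0,0,0],[0,0,0]]]' | grep pos; python3 -m crank '[[0.55,[0,0,0],[0,0,0]]]'|grep pos;  python3 -m crank '[[0.55,[0,0,0],[0,0,0]]]'|grep pos
```

```text
position: [0.5676, -0.2742, 0.1538]
position: [0.5678, -0.2747, 0.1543]
position: [0.5676, -0.2748, 0.154]
```

```bash
python3 -m crank '[[0.55,[-0.1,-0.93,0],[0,0,0]],[0.55,[0,0,-2],[0,0,0]],[0.55,[0,0,-2],[0,0,0]],[0.55,[0,0,0],[0,0,0]],[0.55,[0,0,0],[0,0,0]],[0.55,[0,0,0],[0,0,0]]]'
python3 - <<'E'
from h import *
st()
b=viewer.camera("scene")
save("key1.png",cv2.resize(b["frame"][300:435,170:350],None,fx=4,fy=4,interpolation=cv2.INTER_CUBIC))
E
```

```text
clock: 18.57
position: [0.5661, -0.2847, 0.1137]
ee_rot: [0.524, 0.475, -0.523, 0.476]
ft_force: [0.3, -0.5, 0.2]
grip_width: 0.453
t18.57 pos [ 0.5661 -0.2847  0.1137] jaw -1.667 down [ 0.001 -0.001 -1.   ] F [ 0.3 -0.5  0.2] w 0.453 q [-0.24  0.57  0.88  1.61 -0.47  1.18 -0.93]
```

View pics/key1.png

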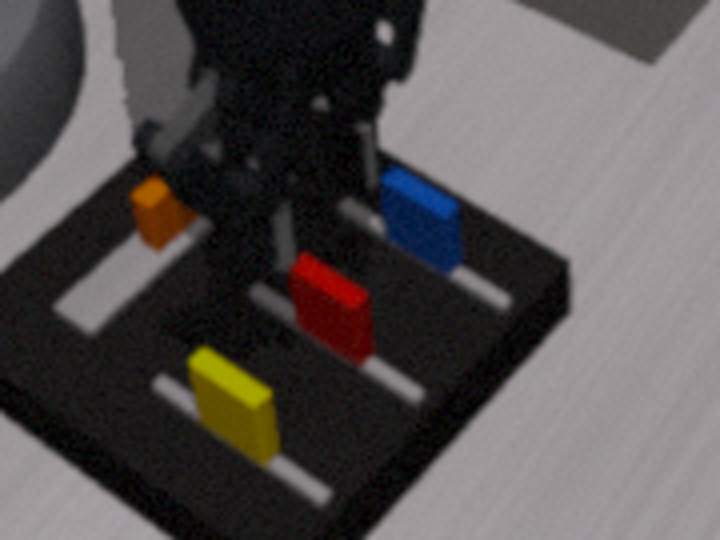

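```bash
python3 -m crank '[[0.55,[0,0,-2],[0,0,0]],[0.55,[0,0,-1.5],[0,0,0]],[0.55,[0,0,-1.3],[0,0,0]],[0.55,[0,0,-1],[0,0,0]],[0.55,[0,0,-0.9],[0,0,0]],[0.55,[0,0,0],[0,0,0]],[0.55,[0,0,0],[0,0,0]]]'
python3 -m crank '[[0.7,[0,0,0],[0,0,0]],[0.8,[0,0,0],[0,0,0]],[0.9,[0,0,0],[0,0,0]],[1,[0,0,0],[0,0,0]],[1,[0,0,0],[0,0,0]],[1,[0,0,0],[0,0,0]],[1,[0,0,0],[0,0,0]]]' 60
python3 -c "
from h import *
st()"
```

```text
clock: 19.2
position: [0.5656, -0.2841, 0.0451]
ee_rot: [-0.523, -0.475, 0.524, -0.475]
ft_force: [-0.6, -0.7, 0.4]
grip_width: 0.449
clock: 19.78
position: [0.5662, -0.2838, 0.0461]
ee_rot: [0.524, 0.475, -0.523, 0.476]
ft_force: [-1.0, 2.5, 6.3]
grip_width: 0.107
t19.78 pos [ 0.5662 -0.2838  0.0461] jaw -1.667 down [ 0.001  0.    -1.   ] F [-1.   2.5  6.3] w 0.107 q [-0.21  0.65  0.82  1.66 -0.53  1.07 -0.89]
```

```bash
python3 -m crank '[[1,[0,0,0.5],[0,0,0]],[1,[0,0,1.5],[0,0,0]],[1,[0,0,2.5],[0,0,0]],[1,[0,0,3],[0,0,0]],[1,[0,0,3],[0,0,0]],[1,[0,0,2.5],[0,0,0]],[1,[0,0,0],[0,0,0]]]'
python3 -m crank '[[1,[0,2,0],[0,0,0]],[1,[-0.15,3.4,0],[0,0,0.01]],[1,[-0.15,3.4,0],[0,0,0.01]],[1,[-0.15,3.4,0],[0,0,0.01]],[1,[-0.15,3.4,0],[0,0,0.01]],[1,[-0.15,3.4,0],[0,0,0.01]],[1,[-0.15,3.4,0],[0,0,0.01]],[1,[-0.15,3.4,0],[0,0,0]],[1,[-0.15,3.4,0],[0,0,0]],[1,[-0.15,3.4,0],[0,0,0]],[1,[-0.15,3.4,0],[0,0,0]],[1,[-0.15,3.4,0],[0,0,0]]]'
python3 -m crank '[[1,[0,3.4,0],[0,0,0]],[1,[0,3.4,0],[0,0,0]],[1,[0,3,0],[0,0,0]],[1,[0,0,0],[0,0,0]],[1,[0,0,0],[0,0,0]],[1,[0,0,0],[0,0,0]],[1,[0,0,0],[0,0,0]]]'
python3 -c "
from h import *
st()"
```

```text
clock: 20.37
position: [0.5673, -0.2861, 0.1819]
ee_rot: [0.525, 0.473, -0.523, 0.478]
ft_force: [0.5, -0.6, -0.5]
grip_width: 0.107
clock: 21.37
position: [0.5488, 0.1113, 0.1759]
ee_rot: [0.509, 0.491, -0.509, 0.491]
ft_force: [0.9, 0.4, -0.4]
grip_width: 0.107
clock: 21.95
position: [0.5495, 0.2062, 0.1756]
ee_rot: [-0.509, -0.49, 0.51, -0.49]
ft_force: [-1.0, -1.3, -1.0]
grip_width: 0.105
t21.95 pos [0.5495 0.2062 0.1756] jaw -1.609 down [ 0. -0. -1.] F [-1.  -1.3 -1. ] w 0.105 q [-1.11  0.36  0.83  1.68 -0.28  1.23 -1.82]
```

```bash
python3 -m crank '[[1,[0.05,0.28,0],[0,0,0]],[1,[0,0,-1.5],[0,0,0]],[1,[0,0,-1.5],[0,0,0]],[1,[0,0,-0.8],[0,0,0]],[1,[0,0,0],[0,0,0]],[1,[0,0,0],[0,0,0]],[1,[0,0,0],[0,0,0]]]'
cat > ok.py <<'E'
from h import *
o=st(); p=o["position"]; M=R.from_quat(o["ee_rot"]).as_matrix(); yaw=np.arctan2(M[1,2],M[0,2])+np.pi/2
b=viewer.camera("scene"); f=b["frame"]; x0,y0,W,H,s=333,140,90,68,8
im=cv2.resize(f[y0:y0+H,x0:x0+W],None,fx=s,fy=s,interpolation=cv2.INTER_CUBIC)
def draw(T,c,z,yaw,col):
    q=[(pix(b,[c[0]+np.cos(yaw)*x-np.sin(yaw)*y,c[1]+np.sin(yaw)*x+np.cos(yaw)*y,z])-[x0-.5,y0-.5])*s-.5 for x,y in T]
    cv2.polylines(im,[np.round(np.array(q)).astype(int)],True,col,1)
r=lambda a,b_:np.array([(a,b_),(-a,b_),(-a,-b_),(a,-b_)])
z=p[2]-.0271
draw(r(.045,.003),p,z,yaw,(255,0,0));draw(r(.045,.003),p,z+.018,yaw,(255,0,255))
draw(r(.015,.0055),(.550,.209),.100,-.035,(0,255,0)); draw(r(.0265,.0055),(.550,.209),.096,-.035,(0,128,255))
save("ok.png",im)
E
python3 ok.py
```

```text
clock: 22.53
position: [0.5502, 0.2106, 0.1382]
ee_rot: [0.509, 0.491, -0.509, 0.491]
ft_force: [0.6, 0.2, -1.1]
grip_width: 0.106
t22.53 pos [0.5502 0.2106 0.1382] jaw -1.608 down [ 0.001  0.    -1.   ] F [ 0.6  0.2 -1.1] w 0.106 q [-1.09  0.41  0.81  1.71 -0.32  1.16 -1.8 ]
```

View pics/ok.png

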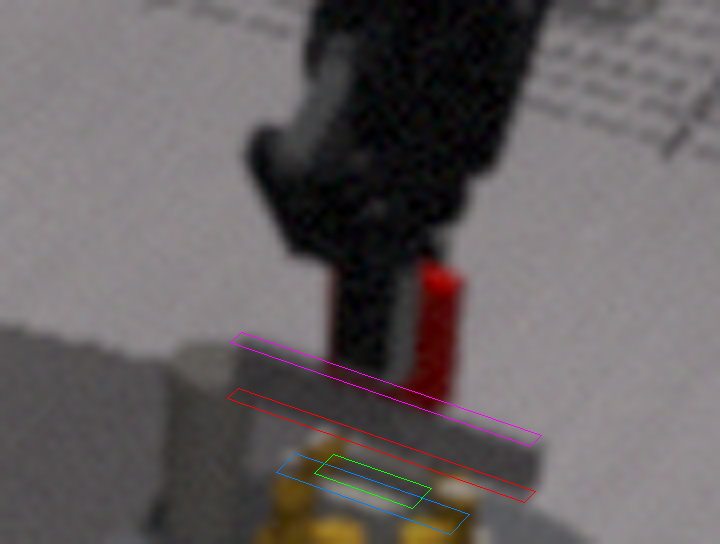

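```bash
python3 -m crank '[[1,[0,-0.1,-0.6],[0,0,0]],[1,[0,0,-0.6],[0,0,0]],[1,[0,0,0],[0,0,0]],[1,[0,0,-0.3],[0,0,0]],[1,[0,0,-0.3],[0,0,0]],[1,[0,0,0],[0,0,0]],[1,[0,0,0],[0,0,0]]]'
python3 -c "
from h import *
o=st();print(o['torque'])"
```

```text
clock: 23.17
position: [0.5497, 0.2098, 0.1192]
ee_rot: [-0.509, -0.491, 0.509, -0.491]
ft_force: [0.3, -0.4, -1.3]
grip_width: 0.107
t23.17 pos [0.5497 0.2098 0.1192] jaw -1.607 down [-0. -0. -1.] F [ 0.3 -0.4 -1.3] w 0.107 q [-1.08  0.43  0.8   1.73 -0.34  1.13 -1.78]
[-0.04602328  0.00431905  0.04489142]
```

```bash
python3 -m crank '[[1,[0,0,-0.3],[0,0,0]],[1,[0,0,-0.3],[0,0,0]],[1,[0,0,-0.3],[0,0,0]],[1,[0,0,-0.2],[0,0,0]],[1,[0,0,-0.1],[0,0,0]],[1,[0,0,0],[0,0,0]],[1,[0,0,0],[0,0,0]]]'
python3 -c "
from h import *
o=st();print(o['torque'])"
```

```text
clock: 23.75
position: [0.5498, 0.2098, 0.1073]
ee_rot: [-0.509, -0.491, 0.509, -0.491]
ft_force: [-0.6, 0.5, -0.5]
grip_width: 0.108
t23.75 pos [0.5498 0.2098 0.1073] jaw -1.607 down [ 0. -0. -1.] F [-0.6  0.5 -0.5] w 0.108 q [-1.07  0.44  0.79  1.74 -0.35  1.1  -1.78]
[-0.01380218  0.00923954 -0.02527027]
```

```bash
python3 -m crank '[[1,[0,0,-0.1],[0,0,0]],[1,[0,0,-0.1],[0,0,0]],[1,[0,0,0],[0,0,0]],[1,[0,0,0],[0,0,0]]]'
python3 -m crank '[[0.85,[0,0,0],[0,0,0]],[0.7,[0,0,0],[0,0,0]],[0.6,[0,0,0],[0,0,0]],[0.6,[0,0,0],[0,0,0]],[0.6,[0,0,0.5],[0,0,0]],[0.6,[0,0,1.5],[0,0,0]],[0.6,[0,0,3],[0,0,0]],[0.6,[0,0,3.5],[0,0,0]],[0.6,[0,0,3.5],[0,0,0]]]'
python3 -m crank '[[0.6,[-0.5,-3.5,0],[0,0,0]],[0.6,[-0.5,-3.8,0],[0,0,0]],[0.6,[0,-3.8,0],[0,0,0]],[0.6,[0,-3.8,0],[0,0,0]],[0.6,[0,-3.8,0],[0,0,0]],[0.6,[0,0,0],[0,0,0]]]'
python3 - <<'E'
from h import *
st()
a=viewer.camera("top");b=viewer.camera("scene")
for n,c in(("top",a),("sc",b)):
  for t in("red_key","shaft_slot","gauge","tin","jar","blue_key","yellow_key"):
    print(n,t,[(round(d["conf"],2),np.round(w(c,d["location"]),4).tolist()) for d in mark_of(t,c)[:2]])
cr=lambda f,x,y,w_,h_:cv2.resize(f[y:y+h_,x:x+w_],(400,300),interpolation=cv2.INTER_CUBIC)
save("c4.png",np.vstack([np.hstack([cr(a["frame"],193,186,72,54),cr(a["frame"],385,182,130,98)]),np.hstack([cr(b["frame"],338,165,88,66),cr(b["frame"],150,312,172,129)])]))
E
```

```text
clock: 24.08
position: [0.55, 0.2099, 0.107]
ee_rot: [0.509, 0.491, -0.509, 0.491]
ft_force: [-7.9, -2.1, 16.4]
grip_width: 0.109
clock: 24.83
position: [0.5493, 0.2094, 0.2267]
ee_rot: [-0.509, -0.491, 0.509, -0.491]
ft_force: [0.9, 0.6, -0.6]
grip_width: 0.403
clock: 25.33
position: [0.5393, 0.0139, 0.2263]
ee_rot: [0.512, 0.488, -0.511, 0.489]
ft_force: [-0.9, -0.6, 0.3]
grip_width: 0.4
t25.33 pos [0.5393 0.0139 0.2263] jaw -1.617 down [ 0.001 -0.001 -1.   ] F [-0.9 -0.6  0.3] w 0.4 q [-0.96  0.19  0.97  1.74 -0.16  1.3  -1.57]
top red_key [(0.65, [0.555, 0.2073, 0.0773]), (0.51, [0.5474, 0.2052, 0.0037])]
top shaft_slot [(0.78, [0.256, -0.2633, 0.1014]), (0.59, [0.2284, 0.282, 0.104])]
top gauge [(0.68, [0.4705, -0.2666, 0.0198]), (0.58, [0.736, -0.0709, -0.0024])]
top tin []
top jar [(0.68, [0.7342, -0.0711, 0.0026])]
top blue_key [(0.6, [0.5731, -0.2243, 0.0181])]
top yellow_key [(0.53, [0.5597, -0.3422, 0.0219]), (0.29, [0.5268, -0.2785, -0.0027])]
sc red_key [(0.79, [0.5517, 0.2051, 0.0798])]
sc shaft_slot [(0.91, [0.2578, -0.2635, 0.1028]), (0.54, [0.2261, 0.284, 0.1011])]
sc gauge [(0.91, [0.4692, -0.271, 0.0228])]
sc tin [(0.62, [0.4907, -0.0062, 0.0006])]
sc jar [(0.83, [0.7344, -0.0638, 0.0006])]
sc blue_key [(0.66, [0.5771, -0.2269, 0.0176])]
sc yellow_key [(0.56, [0.5611, -0.3375, 0.0162])]
```

View pics/c4.png

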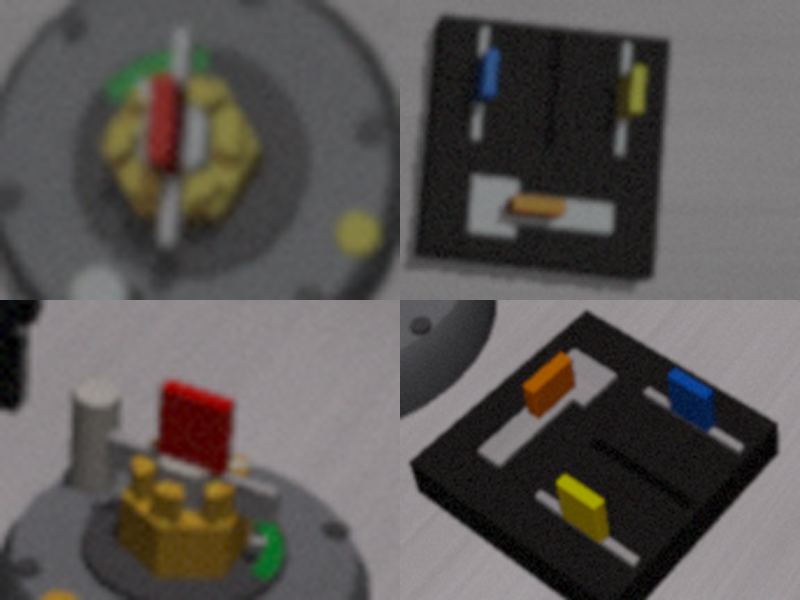

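The key stands upright in the slots, with the blade spanning (181,30) to (168,245) in the top crop. The gauge and the other keys are in place. I do one last centring check, then hand in.

```bash
python3 - <<'E'
from h import *
a=viewer.camera("top")
e=[ray(a,193+X/5.556-.4,186+Y/5.556-.4,.098) for X,Y in((181,28),(168,247))]
print(np.round(e,4),"mid",np.round((e[0]+e[1])/2,4),"len",np.linalg.norm(e[0]-e[1]),"yaw",np.arctan2(*(e[0]-e[1])[[1,0]]))
m=(e[0]+e[1])/2
if np.hypot(*(m[:2]-[.550,.209]))<.006: print(manip.hand_in())
E
```

```text
[[0.5958 0.2068 0.098 ]
 [0.5049 0.2091 0.098 ]] mid [0.5503 0.2079 0.098 ] len 0.09091531516712176 yaw -0.02516964931430265
the job is handed in; nothing more can be done
None
```

The mixer head is refitted and the job is handed in. No verdict was reported. The simulated time was about 25 s of the 72 s allowed.

**What was done**
- **Gauge:** I lifted it off the shaft end and pressed it down in its T-shaped pocket until it met the floor (about 5 N upward, underside at about 23 mm).
- **Nut:** I gripped it by its flats and turned it clockwise about 1.5 rad, to the first line-up past tight. The white pointer is in the green arc and the nut's slot runs straight through with the shaft's slot.
- **Red key:** I moved it from the foam into the slots, lowered it to the floor (about 16 N upward, lower edge at about 80 mm) and let go.

**Last checks**
- **Key position:** in the top view the blade's middle is about 1 mm from the estimated axis. Its direction is -0.025 rad against about -0.04 rad for the slot, and it looks upright.
- **Gauge and bystanders:** the gauge looks flush in its pocket. The other two keys, the jar and the tin are where they started, to within the few millimetres the networks can resolve.

**Disagreements**
- **Slot direction:** the top camera gave about -0.045 rad and the scene camera about 0. I used -0.035, well within tolerance.
- **Key and gauge origins:** the networks put these up to about 6 mm from where the arm readings and my image fits put them. I trusted the arm readings and fits.
- **Tin:** the last top-camera search missed it, but the scene camera found it in place.

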